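# Press the cordless tester onto a battery pack's slanted ball stud and hold it there

## Robot

A 6-joint arm with a two-finger parallel gripper is mounted at the origin on the work surface. World frame = base frame: x ahead of the robot, y to its left, z up, the work surface at z = 0. Lengths are in m, angles in rad, forces in N, time in s.
With the tool pointing down it reaches from about 0.3 to 0.775 m from the base axis. Payload 14.6 kg.
Tool frame: the origin (TCP) lies on the centre line of the jaws, within the pads' length; the fingertips stand 19 mm ahead of it and the grasp point (between the pads) is the TCP (ctrl.tip_reach is the distance from the TCP to the fingertips, in m); x points along the fingers, y is the direction in which the jaws open and shut, and the axes are right-handed (so a half turn about x gives the same grasp; the last joint's range is limited). The gripper opens to 94 mm and grips with 3 to 60 N. Pads are 16 mm wide; open, the fingers measure 119 mm over their backs; the gripper's body (75 mm by 177 mm) begins 78 mm behind the grasp point.
Start: joints at [1.173, 0.3, 1.521, -0, 1.321, -0.067], TCP at [0.179, 0.52, 0.224] pointing down, gripper open.
Joint ranges: [-3.03, 3.03], [-0.79, 2.21], [0.23, 2.52], [-1.04, 4.18], [0, 3.07], [-2.55, 2.55]. Speed limits (rad/s): [2.22, 2.22, 2.57, 3.14, 3.14, 3.14].

## Interface

Orientations are given as [roll, pitch, yaw] about the fixed x, y, z axes, in that order (R = Rz(yaw) Ry(pitch) Rx(roll)).
In Python, from station import ctrl, optics, models gives the robot as it stands. The module is installed in compiled form; this text tells all that it offers.
- The arm moves only by the tool arm_command, never from a script. Its argument "deltas" is a list of rows, each an object with "translation": the shift along the tool's x, y, z in units of 25 mm (1.0 is 25 mm), a list of three; "turn": the turn, a rotation vector about the tool's x, y, z in units of 5 degrees (1.0 is 5 degrees), a list of three. In form: [{"translation": [x, y, z], "turn": [rx, ry, rz]}, ...]. A call has 1 to 12 rows; each row is the pose to reach, as a shift and turn from the pose commanded when the call began, along the tool's axes at that moment; what a row does not reach only later rows make up. A row lasts 1/12 s, in which the tool goes at most 41.7 mm and 7.16 degrees, less where a joint would pass 70% of its speed; a pose out of reach is approached as far as the arm can. A call with a gripper value outside its range is refused whole. "gripper" is the finger opening in mm, from 0 to 94, set as the call begins (left out, the last holds). The fingers move at their own pace and stop on an object; "force" is the grip in N (left out, the last holds). Time passes only in rows, so rows that repeat a pose let the fingers close. It gives the time, the measured TCP pose, the force and the opening at its end, in the units of the state.
- ctrl.get_obs(): the state, without advancing time (a new reading comes with each control period).
- optics.camera(name): name is "side" or "top" or "wrist"; returns the picture (480x640x3 uint8, red, green, blue); there is no depth.
- optics.get_calibration(name): a dict with "K" (3x3 intrinsics, pixels), "k1" (the pictures are not rectified: a ray, as slopes to the right and down, at radius r is drawn at 1 + k1 r^2 times it, then the intrinsics apply), "origin" and "orientation" of the camera in the world. Camera axes: x right, y down, z forward; pixel columns grow to the right and rows downward; lengths in m; the calibration is good to about 2 mm. A picture is of the moment at which its call begins: read the wrist's pose just before it. get_calibration takes no time and is no camera call; for the wrist camera it gives the pose at the moment of the call.
- ctrl.hand_in(): hands the job in, once; it reports no verdict.
Trained networks look in the newest picture that a camera, given by its name, has taken for a name from the list of things; names that differ only in an ending like _2 or _b are one class to them, and where a whole thing is asked for, a point or a joint stands for the part that bears it (a point fixed in the world has none). Each returns a list of dicts, best first, with "score" (0 to 1); they miss things now and then, are a little off and sometimes report something else, mostly with a low value. They report only what shows in the picture. A call takes as long as a camera call. They do not tell look-alikes from the thing itself.
- models.look_for(target, camera): "box" ([left, top, right, bottom] in pixels, round what is visible of it).
- models.cut_out(target, camera): "pixels" (480x640 bool, what is visible of it) and "box" ([left, top, right, bottom] in pixels, round what is visible of it).
- models.mark_of(target, camera): "at" ([column, row] in pixels: a listed point, or the origin of a listed thing).
The state is a dict: "time_s": time; "qpos": joint angles; "joint_vel": joint speeds; "tau": joint torques, N m; "ee_pos": TCP position; "eef_rot": TCP orientation; "force": force on the tool from outside, world axes, zero at the start; "moment": the same for the moment, N m; "grip_width": finger opening in m.
Only numpy, scipy, OpenCV 4.12 (cv2) and the standard library are available. Lean on these libraries where they do the work, as an engineer would, in place of code of your own. Each camera call takes 0.05 s, during which the arm holds its last target.

## Task

Pull the cordless tester out of its charging stand, where a sprung catch holds it, and press its open end squarely onto the bare ball stud on the battery pack's slanted terminal block until it snaps over the ball. Then push it fully home against its spring and keep it pressed there for the reading: finish while still holding it home, not letting go. Leave everything else on the bench where it is.

Things in the scene. Friction and masses are not known exactly. Their poses are not given: they have to be found in the camera images.
- tester_mid (a point): middle of the cordless tester, which stands upright in the stand: 152 mm tall, this point 76 mm above its open lower end; z runs along its axis towards the handle end. Upper 110 mm: black handle, 44 mm along x, 32 mm along y, flat sides facing +y and -y to grip, small display on -x. Lower 42 mm: round steel sleeve 34 mm wide, open below: 29 mm mouth narrowing to a 21 mm bore
- tester: the tester as a body, origin and axes as tester_mid; 0.25 to 0.37 kg. Four sprung balls in its bore, 10 mm above the rim, snap over a ball stud's head, resisting with about 10 to 15 N going on or off. Just snapped on the pack's stud, the rim is 10 mm short of home; from there a spring pushes back with 4 N rising to 10 N at home. Let go, it springs back those 10 mm
- pin (a joint): how far the sprung measuring pin inside the tester's bore is pushed in, m: 0 free (also in the stand, and when just snapped over the pack's stud), 0.009 to 0.010 when the tester's rim sits on the shoulder of the pack's stud (fully home)
- dock: charging stand, fixed: flat white base 110 x 100 mm, 24 mm high, origin on the bench under its centre. On top a round grey socket ring, 12 mm high, about 46 mm wide inside, around a short steel ball stud; the tester stands over the stud with its rim on the base, 24 mm above the bench, and comes straight up, clear after 40 mm
- pack: battery pack under test: blue box 200 x 260 mm (x, y), 70 mm high, with a 6 mm black lid (top 76 mm above the bench), held fast; origin on the bench under its centre. On the lid are two grey slanted terminal blocks, 140 mm apart along y; either may be the bare one
- stud: bare ball stud on one terminal block (the other wears a grey dome cap). Origin on its axis at the face of its round shoulder (40 mm wide, 121 mm above the bench), where the tester's rim sits when home (tester's middle 76 mm out). z: out along the stud, leaning 25 degrees from vertical to the pack's -x side (the robot's); y level. Neck 11 mm, ball 18 mm wide centred 28 mm out, tip 37 mm out
- spare_cap: loose grey dome cap, 34 mm wide and 44 mm high, standing on the pack's lid behind the terminals; bystander, origin under its centre
- tape: roll of black tape, 68 mm wide, 19 mm high, beside the charging stand; bystander, origin under its centre
- screwdriver: screwdriver 170 mm long lying on the bench on the robot's side of the charging stand; bystander
- cell_a: blue round cell, 32 mm wide, 68 mm high, standing behind the charging stand; bystander, origin under its centre
- cell_b: a second cell like cell_a, near it; bystander
- cleaner: white bottle, 52 mm wide, 140 mm high, standing on the +y side of the pack; bystander, origin under its centre
- multimeter: multimeter 175 x 85 mm, 34 mm high, lying at the back of the bench; bystander, origin under its centre
There are look-alikes about, which are no part of the job. Leave any green or pink look-alike of the tester alone.

How it is judged:
By the outcome, as a careful person would: the job done as asked, in the order asked, and still so for the second after the job is handed in, while the arm keeps its last pose, push and grip.
It also fails if it takes over 45 s, if anything falls off the work surface, if the arm or the gripper's body presses on something with over 40 N, if the wrist force passes 120 N, or if a joint passes its speed limit or range.

## Working session

There is one attempt and no reset: what is moved stays moved. The work goes in short steps, Python scripts to look and compute and a tool call to move; the robot and the scene stay as the last step left them, time stands still between calls to the robot, and variables do not carry over. Pictures are saved under pics/ and viewed, and the job is handed in when it is done.

Besides the shell and the picture viewer there is one more tool, called after ">>>" by a JSON object that holds its "name" and its "arguments". arm_command: Moves the arm, as the interface text tells. Its arguments: {"type":"object","properties":{"deltas":{"type":"array"},"gripper":{"type":"number"},"force":{"type":"number"}},"required":["deltas"]}

```bash
ls; mkdir -p pics; python3 - <<'E'
from station import ctrl, optics, models
import cv2
o=ctrl.get_obs(); print(o)
for c in ("side","top"):
    im=optics.camera(c); cv2.imwrite(f"pics/{c}0.png",im[:,:,::-1]); print(c,optics.get_calibration(c))
    for n in ("tester","tester_mid","dock","pack","stud","cell_a","cleaner"):
        try:
            r=models.mark_of(n,c); print(n,[(round(x['score'],2),[round(float(v)) for v in x['at']]) for x in r])
        except Exception as e: print(n,e)
E
```

```text
pics
{'time_s': 0.0, 'qpos': array([ 1.17343155e+00,  3.00522273e-01,  1.52158771e+00,  4.13179662e-06,
        1.32066924e+00, -6.66189768e-02]), 'joint_vel': array([ 0.00192211,  0.00114603, -0.00018781, -0.00073567, -0.00055749,
        0.00046023]), 'tau': array([ 1.02352151e-03, -5.31776798e+01, -3.52749896e+01,  7.09126191e-02,
        2.40256899e-02, -7.01363865e-05]), 'ee_pos': array([0.17853186, 0.51996818, 0.22385544]), 'eef_rot': array([-1.64078806,  1.56960976, -1.97153488]), 'force': array([-0.4335546 ,  0.52930497, -0.06047701]), 'moment': array([ 0.01312903, -0.02817644,  0.02228617]), 'grip_width': 0.09383671633608545}
side {'K': array([[533.96836208,   0.        , 319.29692638],
       [  0.        , 533.96836208, 237.29810803],
       [  0.        ,   0.        ,   1.        ]]), 'k1': -0.04692833565718004, 'origin': array([ 0.23005538, -0.63176517,  0.88352552]), 'orientation': array([-2.36821093,  0.00870714, -0.49489511])}
tester [(0.92, [303, 247]), (0.69, [274, 204]), (0.58, [200, 251])]
tester_mid [(0.74, [298, 244]), (0.68, [273, 203]), (0.58, [202, 251])]
dock [(0.74, [275, 236]), (0.58, [353, 291])]
pack [(0.96, [381, 356])]
stud [(0.71, [350, 292]), (0.35, [303, 204])]
cell_a [(0.83, [320, 219]), (0.6, [305, 208])]
cleaner [(0.77, [359, 276])]
top {'K': array([[458.08032451,   0.        , 320.16834647],
       [  0.        , 458.08032451, 238.68229572],
       [  0.        ,   0.        ,   1.        ]]), 'k1': -0.0688391696438767, 'origin': array([0.50544752, 0.05009184, 0.90658256]), 'orientation': array([-3.06575457, -0.01188031, -1.57861468])}
tester [(0.95, [262, 352]), (0.77, [312, 246]), (0.59, [240, 248])]
tester_mid [(0.94, [260, 353]), (0.74, [238, 249]), (0.62, [312, 246]), (0.3, [216, 199])]
dock [(0.67, [246, 252])]
pack [(0.86, [440, 229])]
stud [(0.64, [421, 241]), (0.28, [444, 230])]
cell_a [(0.58, [217, 199]), (0.55, [246, 202])]
cleaner [(0.62, [345, 202])]
```

View pics/side0.png

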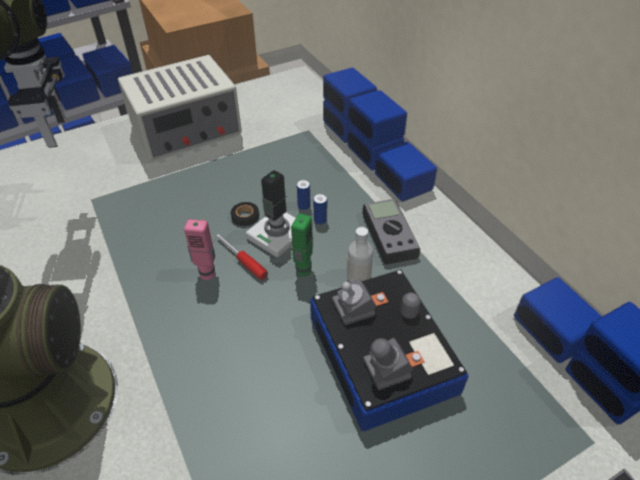

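View pics/top0.png

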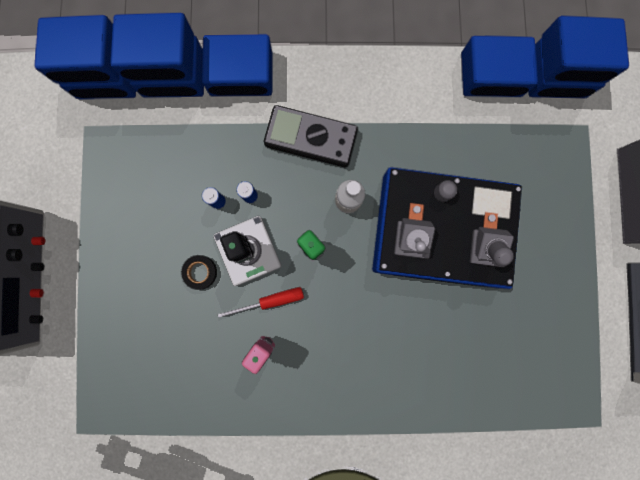

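Testers: the pink one is at top (260,353), the green one at top (312,246), and the black one stands in the white dock at top (238,248) / side (274,204). The black one fits the description. I'll confirm this in crops.

```bash
cat > h.py <<'E'
import numpy as np, cv2
from scipy.spatial.transform import Rotation as R
def rot(rpy): return R.from_euler('xyz',rpy).as_matrix()
def ray(cal,p):
    K=cal['K'];d=np.array([cal['k1'],0,0,0,0.])
    s=cv2.undistortPoints(np.array([[p]],float),K,d)[0,0]
    v=rot(cal['orientation'])@np.array([s[0],s[1],1]); return np.array(cal['origin']),v/np.linalg.norm(v)
def atz(cal,p,z):
    o,v=ray(cal,p); return o+v*(z-o[2])/v[2]
def tri(c1,p1,c2,p2):
    o1,v1=ray(c1,p1);o2,v2=ray(c2,p2)
    t=np.linalg.lstsq(np.stack([v1,-v2],1),o2-o1,rcond=None)[0]
    a=o1+t[0]*v1;b=o2+t[1]*v2; return (a+b)/2,np.linalg.norm(a-b)
def proj(cal,X):
    Rm=rot(cal['orientation']); rv=cv2.Rodrigues(Rm.T)[0]; t=-Rm.T@np.array(cal['origin'])
    return cv2.projectPoints(np.atleast_2d(np.array(X,float)),rv,t,cal['K'],np.array([cal['k1'],0,0,0,0.]))[0][:,0]
E
python3 - <<'E'
import cv2,numpy as np
from h import *
from station import optics
s=cv2.imread('pics/side0.png');t=cv2.imread('pics/top0.png')
a=cv2.resize(t[190:300,180:330],None,fx=5.3,fy=5.3,interpolation=cv2.INTER_CUBIC);cv2.imwrite('pics/c1.png',a[:600])
a=cv2.resize(s[160:270,180:340],None,fx=5,fy=5,interpolation=cv2.INTER_CUBIC);cv2.imwrite('pics/c2.png',a)
a=cv2.resize(t[160:295,370:530],None,fx=4.4,fy=4.4,interpolation=cv2.INTER_CUBIC);cv2.imwrite('pics/c3.png',a)
a=cv2.resize(s[265:430,305:475],None,fx=3.6,fy=3.6,interpolation=cv2.INTER_CUBIC);cv2.imwrite('pics/c4.png',a)
cs,ct=optics.get_calibration('side'),optics.get_calibration('top')
print('tester mid',tri(ct,(238,249),cs,(273.5,203.5)))
print('dock',tri(ct,(246,252),cs,(275,236)))
print('stud',tri(ct,(421,241),cs,(350,292)))
print('pack',tri(ct,(440,229),cs,(381,356)))
E
```

```text
tester mid (array([0.54933248, 0.18534527, 0.09866999]), np.float64(0.00034604514812176416))
dock (array([ 0.54756857,  0.18698391, -0.00355766]), np.float64(0.003057097906021053))
stud (array([ 0.55739952, -0.13065192,  0.13262058]), np.float64(0.0035329808486675033))
pack (array([ 0.59021866, -0.20180014, -0.00471026]), np.float64(0.004910758320398429))
```

View pics/c1.png

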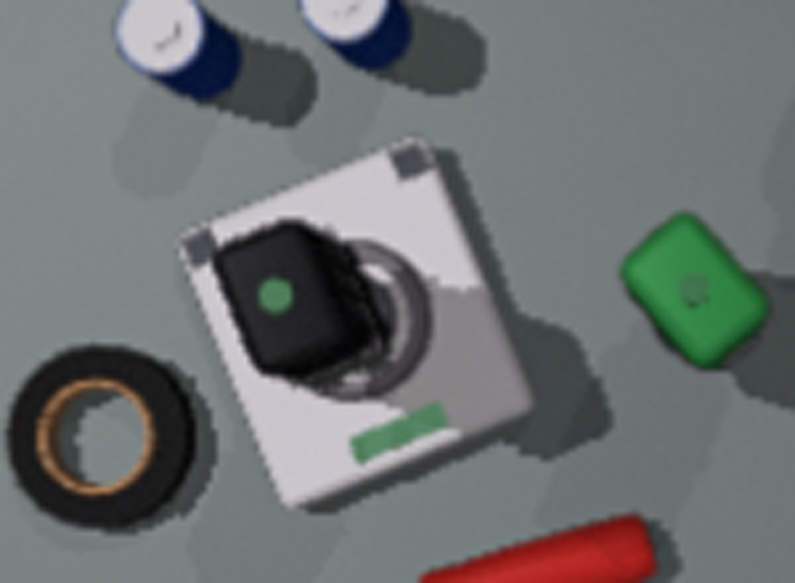

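View pics/c2.png

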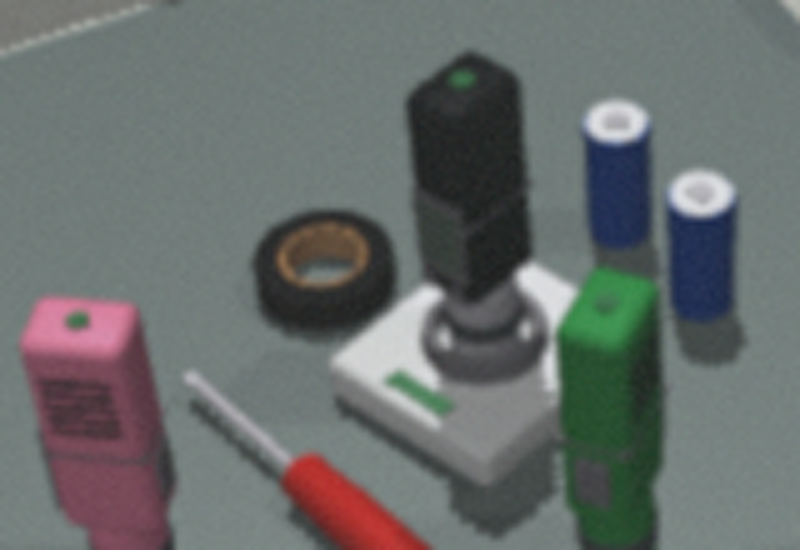

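View pics/c3.png

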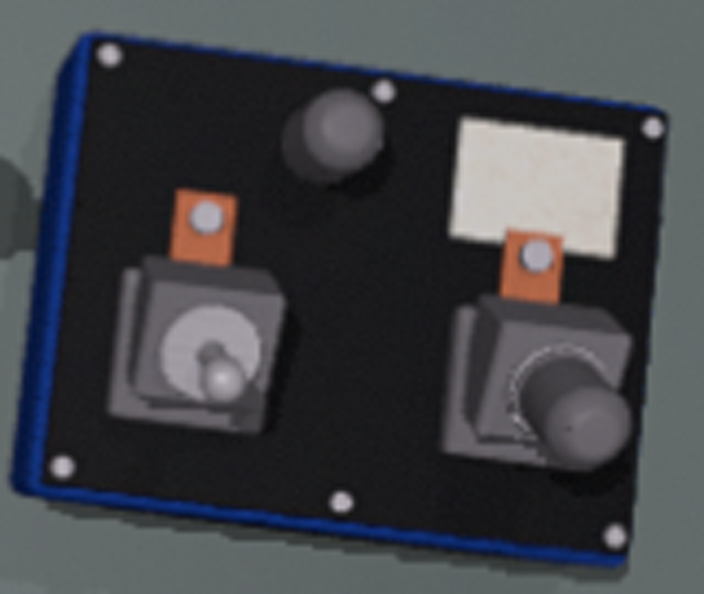

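View pics/c4.png

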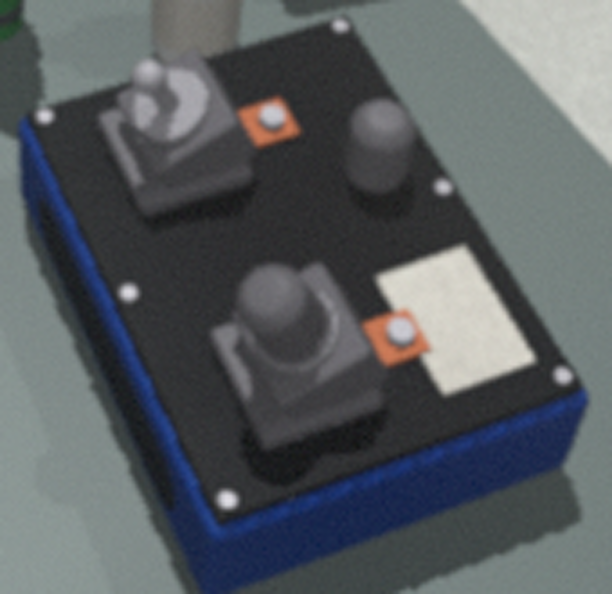

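The crops confirm it: the black tester with the green dot and a display stands in the white dock. The bare ball stud is on the +y block, with its ball at top (421,246) / side (346,285). The other block, at top (497,250), wears the dome.

```bash
python3 - <<'E'
from h import *
from station import optics,ctrl
cs,ct,cw=[optics.get_calibration(k) for k in('side','top','wrist')]
o=ctrl.get_obs(); Rt=rot(o['eef_rot']); print('tool axes\n',Rt.round(3))
print('wrist cam in tool',(Rt.T@(cw['origin']-o['ee_pos'])).round(4),'\n',(Rt.T@rot(cw['orientation'])).round(3), cw['K'][0,0],cw['k1'])
print('ball',tri(ct,(420.9,246.4),cs,(346.4,285)))
print('shoulder',tri(ct,(418,240),cs,(352.8,293.6)))
p=lambda q:(180+q[0]/5.3,190+q[1]/5.3)
for q in [(180,240),(425,142),(530,410),(290,503)]: print('base',atz(ct,p(q),.024).round(4))
print('dot top',tri(ct,p((276,296)),cs,(180+461/5,160+78/5)))
# lid screws z=.076
p=lambda q:(370+q[0]/4.4,160+q[1]/4.4)
sc=[atz(ct,p(q),.076)[:2] for q in [(109,54),(383,91),(653,127),(62,466),(341,502),(616,537)]]
print(np.round(sc,4), np.mean(sc,0))
p=lambda q:(305+q[0]/3.6,265+q[1]/3.6)
sc=[atz(cs,p(q),.076)[:2] for q in [(340,26),(443,188),(562,376),(44,117),(129,293),(227,500)]]
print(np.round(sc,4), np.mean(sc,0))
E
```

```text
tool axes
 [[-0.     0.325  0.946]
 [-0.     0.946 -0.325]
 [-1.    -0.     0.   ]]
wrist cam in tool [-0.1596  0.0003 -0.0664] 
 [[-0.001 -0.234  0.972]
 [ 1.    -0.001  0.001]
 [ 0.001  0.972  0.234]] 420.1535822451369 -0.09851769376125456
ball (array([ 0.54914089, -0.1265855 ,  0.15220747]), np.float64(0.0009546746066668104))
shoulder (array([ 0.56205637, -0.12881176,  0.12244245]), np.float64(0.0011819927300617957))
base [0.5804 0.2446 0.024 ]
base [0.6158 0.1551 0.024 ]
base [0.5177 0.1168 0.024 ]
base [0.4846 0.2038 0.024 ]
dot top (array([0.55027641, 0.18115257, 0.17965186]), np.float64(0.00025727297121050716))
[[ 0.6906 -0.0992]
 [ 0.6747 -0.2153]
 [ 0.6593 -0.3317]
 [ 0.5181 -0.076 ]
 [ 0.5021 -0.1921]
 [ 0.4861 -0.3085]] [ 0.58850678 -0.20379171]
[[ 0.6917 -0.0967]
 [ 0.6762 -0.2128]
 [ 0.6606 -0.3287]
 [ 0.5187 -0.0738]
 [ 0.5038 -0.1897]
 [ 0.488  -0.3058]] [ 0.58984682 -0.20124627]
```

```bash
cat >> h.py <<'E'
def delta(o,P,Rtgt):
    R0=rot(o['eef_rot']); t=R0.T@(np.array(P)-o['ee_pos'])/.025
    r=R.from_matrix(R0.T@Rtgt).as_rotvec()/np.deg2rad(5)
    return t.round(2).tolist(), r.round(2).tolist()
def tool_along(axis_out,ydir):
    # tool x = -axis_out ; tool y ~ ydir
    x=-np.array(axis_out,float); x/=np.linalg.norm(x); y=np.array(ydir,float); y-=x*(x@y); y/=np.linalg.norm(y)
    return np.stack([x,y,np.cross(x,y)],1)
def yd(deg): a=np.deg2rad(deg); return [np.cos(a),np.sin(a),0]
E
python3 - <<'E'
from h import *
from station import ctrl
o=ctrl.get_obs(); print(delta(o,[.55,.181,.30],tool_along([0,0,1],yd(112))))
E
```

```text
([-3.02, -8.01, 18.46], [-8.19, -0.0, 0.0])
```

>>> {"name": "arm_command", "arguments": {"deltas": [{"translation": [-2, -0.5, 1.2], "turn": [-0.5, 0, 0]}, {"translation": [-3, -1.0, 2.6], "turn": [-1.5, 0, 0]}, {"translation": [-3, -1.7, 4.0], "turn": [-2.5, 0, 0]}, {"translation": [-3, -2.4, 5.5], "turn": [-3.5, 0, 0]}, {"translation": [-3, -3.0, 7.0], "turn": [-4.5, 0, 0]}, {"translation": [-3, -3.7, 8.5], "turn": [-5.5, 0, 0]}, {"translation": [-3, -4.4, 10], "turn": [-6.5, 0, 0]}, {"translation": [-3, -5.0, 11.5], "turn": [-7.5, 0, 0]}, {"translation": [-3, -5.7, 13], "turn": [-8.2, 0, 0]}, {"translation": [-3, -6.4, 14.7], "turn": [-8.2, 0, 0]}, {"translation": [-3, -7.2, 16.5], "turn": [-8.2, 0, 0]}, {"translation": [-3, -8, 18.2], "turn": [-8.2, 0, 0]}], "gripper": 80}}

```text
time_s: 1.8
ee_pos: [0.5255, 0.2003, 0.2996]
eef_rot: [0.163, 1.57, 0.547]
force: [0.7, 0.7, 0.3]
grip_width: 0.0798
```

```bash
python3 - <<'E'
from h import *
from station import ctrl,optics,models
for i in range(4): optics.camera('wrist')
c=optics.get_calibration('wrist');im=optics.camera('wrist');o=ctrl.get_obs();print(o['ee_pos'],o['time_s'])
cv2.imwrite('pics/w1.png',im[:,:,::-1])
for n in('tester_mid','dock','stud'): print(n,[(round(x['score'],2),[round(float(v)) for v in x['at']]) for x in models.mark_of(n,'wrist')])
for z in(.176,.1,.024): print(z,proj(c,[[.55,.181,z]]))
np.save('w1cal.npy',c,allow_pickle=True)
E
```

```text
[0.52395764 0.2023253  0.29933961] 2.05
tester_mid [(0.87, [169, 188]), (0.5, [269, 302])]
dock [(0.9, [302, 221])]
stud []
0.176 [[287.05718408 258.52832182]]
0.1 [[295.04660305 234.25122939]]
0.024 [[300.37939569 218.08817291]]
```

View pics/w1.png

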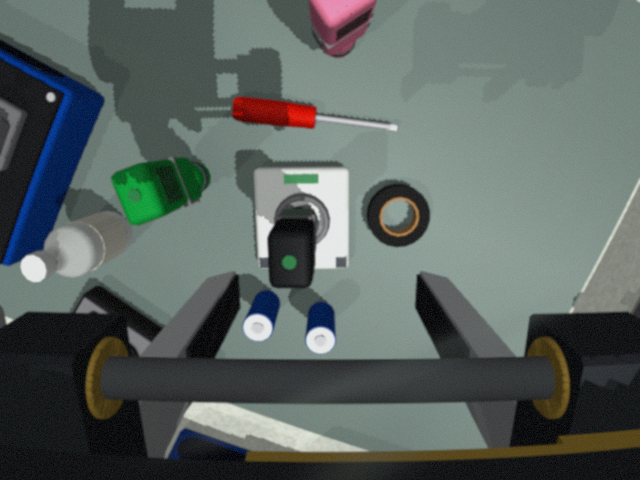

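```bash
python3 - <<'E'
from h import *
c=np.load('w1cal.npy',allow_pickle=True).item()
im=cv2.imread('pics/w1.png')
cv2.imwrite('pics/w1c.png',cv2.resize(im[150:300,220:380],None,fx=4,fy=4,interpolation=cv2.INTER_CUBIC))
hsv=cv2.cvtColor(im,cv2.COLOR_BGR2HSV)
m=((hsv[...,0]>40)&(hsv[...,0]<85)&(hsv[...,1]>70))
mm=np.zeros_like(m);mm[250:275,275:303]=1;ys,xs=np.nonzero(m&mm);print(len(xs),xs.mean(),ys.mean())
print('dot',atz(c,(xs.mean(),ys.mean()),.177))
E
```

```text
215 288.65581395348835 261.5953488372093
dot [0.55136569 0.18280629 0.177     ]
```

View pics/w1c.png

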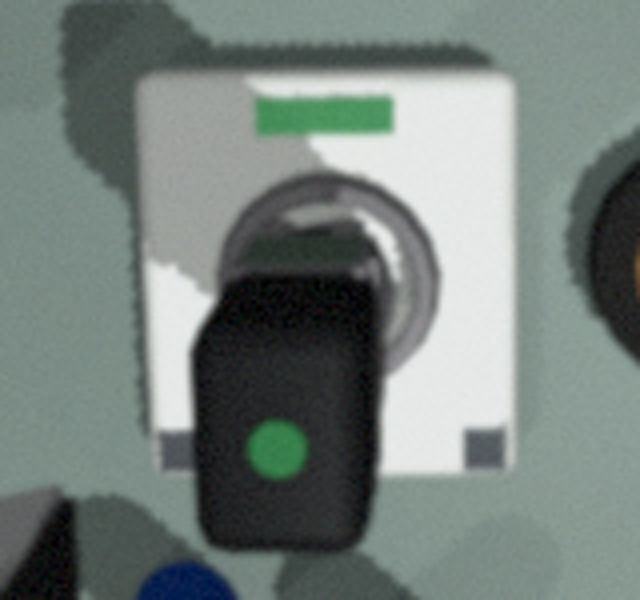

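```bash
python3 - <<'E'
from h import *
from station import ctrl
c=np.load('w1cal.npy',allow_pickle=True).item()
p=lambda q:(220+q[0]/4,150+q[1]/4)
P=[atz(c,p(q),.024)[:2] for q in[(138,75),(515,75),(513,471),(157,471)]]
print(np.round(P,4),np.mean(P,0)); 
for i in range(4): d=P[i-1]-P[i]; print(np.linalg.norm(d),np.degrees(np.arctan2(d[1],d[0])))
print(atz(c,p((330,282)),.036))
o=ctrl.get_obs(); print(o['ee_pos'],rot(o['eef_rot']).round(3)); 
for P in([.5515,.1822,.23],[.5515,.1822,.112]):print(delta(o,P,tool_along([0,0,1],yd(112))))
E
```

```text
[[0.5194 0.1185]
 [0.4834 0.2085]
 [0.5817 0.2487]
 [0.6178 0.1592]] [0.55057281 0.18372679]
0.10644062729195504 22.447201404364062
0.09688981338782608 -68.22565228312915
0.10618120736691264 -157.73903038329055
0.09654199703208938 111.92622544798358
[0.54913898 0.18378963 0.036     ]
[0.52353986 0.20311843 0.29974743] [[ 0.    -0.377  0.926]
 [ 0.     0.926  0.377]
 [-1.     0.     0.   ]]
([2.79, -1.2, 0.72], [0.03, 0.0, -0.0])
([7.51, -1.2, 0.72], [0.03, 0.0, -0.0])
```

>>> {"name": "arm_command", "arguments": {"deltas": [{"translation": [0.5, -1.16, 0.71], "turn": [0, 0, 0]}, {"translation": [1.5, -1.16, 0.71], "turn": [0, 0, 0]}, {"translation": [2.5, -1.16, 0.71], "turn": [0, 0, 0]}, {"translation": [3.5, -1.16, 0.71], "turn": [0, 0, 0]}, {"translation": [4.5, -1.16, 0.71], "turn": [0, 0, 0]}, {"translation": [5.5, -1.16, 0.71], "turn": [0, 0, 0]}, {"translation": [6.5, -1.16, 0.71], "turn": [0, 0, 0]}, {"translation": [7, -1.16, 0.71], "turn": [0, 0, 0]}, {"translation": [7.4, -1.16, 0.71], "turn": [0, 0, 0]}, {"translation": [7.5, -1.16, 0.71], "turn": [0, 0, 0]}, {"translation": [7.5, -1.16, 0.71], "turn": [0, 0, 0]}, {"translation": [7.5, -1.16, 0.71], "turn": [0, 0, 0]}], "force": 45}}

```text
time_s: 3.2
ee_pos: [0.5521, 0.1822, 0.1132]
eef_rot: [-0.112, 1.569, 0.273]
force: [-0.3, 0.8, -0.2]
grip_width: 0.0798
```

```bash
python3 - <<'E'
from h import *
from station import ctrl,optics
im=optics.camera('wrist');cv2.imwrite('pics/w2.png',im[:,:,::-1]);o=ctrl.get_obs();print(o['ee_pos'],o['force'],o['time_s'])
im=optics.camera('side');cv2.imwrite('pics/s2.png',cv2.resize(im[130:270,200:380,::-1],None,fx=4,fy=4))
E
```

```text
[0.55213395 0.18212197 0.11327492] [ 0.9183886  -0.35870742 -0.24560514] 3.25
```

View pics/w2.png

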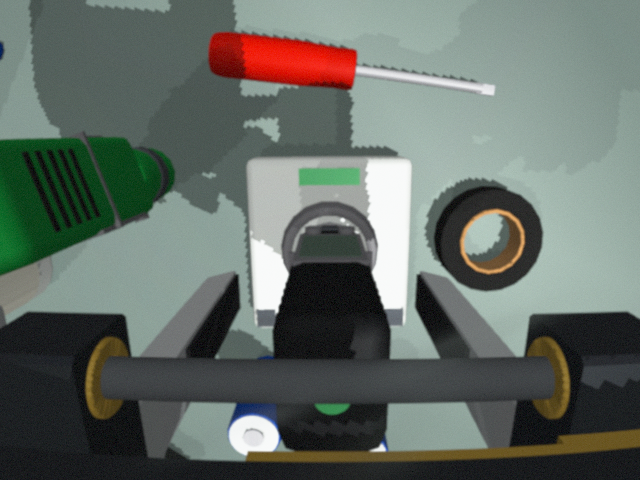

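View pics/s2.png

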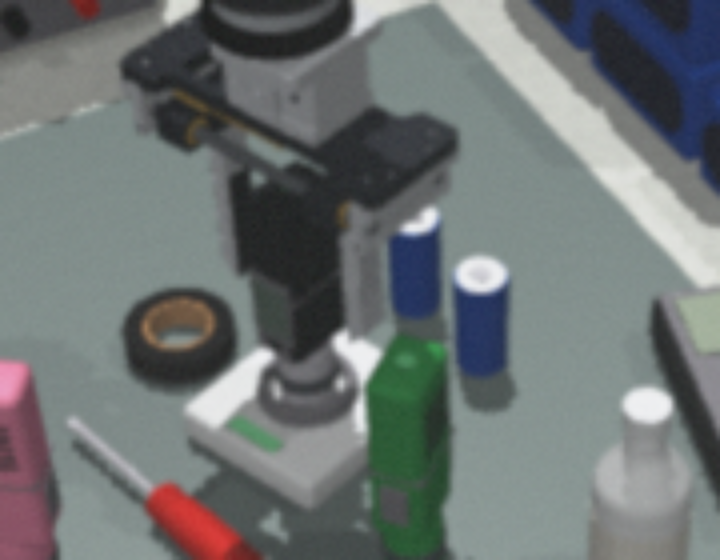

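Centred: the handle is at column ~331 and the finger gap's middle at ~328. Closing now.

>>> {"name": "arm_command", "arguments": {"deltas": [{"translation": [0, 0, 0], "turn": [0, 0, 0]}, {"translation": [0, 0, 0], "turn": [0, 0, 0]}, {"translation": [0, 0, 0], "turn": [0, 0, 0]}, {"translation": [0, 0, 0], "turn": [0, 0, 0]}, {"translation": [0, 0, 0], "turn": [0, 0, 0]}, {"translation": [0, 0, 0], "turn": [0, 0, 0]}, {"translation": [0, 0, 0], "turn": [0, 0, 0]}, {"translation": [0, 0, 0], "turn": [0, 0, 0]}, {"translation": [0, 0, 0], "turn": [0, 0, 0]}], "gripper": 20, "force": 50}}

```text
time_s: 4.05
ee_pos: [0.5516, 0.1819, 0.1119]
eef_rot: [1.602, 1.571, 1.987]
force: [-0.5, 0.1, 0.2]
grip_width: 0.0319
```

Gripped at 31.9 mm, as expected for the 32 mm handle. Now straight up: slow through the catch, then clear.

>>> {"name": "arm_command", "arguments": {"deltas": [{"translation": [-0.2, 0, 0], "turn": [0, 0, 0]}, {"translation": [-0.4, 0, 0], "turn": [0, 0, 0]}, {"translation": [-0.6, 0, 0], "turn": [0, 0, 0]}, {"translation": [-0.8, 0, 0], "turn": [0, 0, 0]}, {"translation": [-1.0, 0, 0], "turn": [0, 0, 0]}, {"translation": [-1.4, 0, 0], "turn": [0, 0, 0]}, {"translation": [-2.0, 0, 0], "turn": [0, 0, 0]}, {"translation": [-3.0, 0, 0], "turn": [0, 0, 0]}, {"translation": [-4.0, 0, 0], "turn": [0, 0, 0]}, {"translation": [-5.0, 0, 0], "turn": [0, 0, 0]}, {"translation": [-5.6, 0, 0], "turn": [0, 0, 0]}, {"translation": [-6.0, 0, 0], "turn": [0, 0, 0]}]}}

```text
time_s: 5.05
ee_pos: [0.5519, 0.1817, 0.2648]
eef_rot: [-0.241, 1.568, 0.143]
force: [0.2, 0.4, -2.8]
grip_width: 0.0317
```

```bash
python3 - <<'E'
from h import *
from station import ctrl,optics
for k in ('wrist','side','top'):
    c=optics.get_calibration(k);im=optics.camera(k);o=ctrl.get_obs()
    cv2.imwrite(f'pics/{k}3.png',im[:,:,::-1])
    Rm=rot(o['eef_rot']);
    # tool axis point at mid (11.5mm ahead), rim (87 ahead), top (-64)
    print(k,o['ee_pos'],[proj(c,o['ee_pos']+Rm[:,0]*d)[0].round(1) for d in(-.064,.0115,.0455,.0875)])
print(o['force'],o['grip_width'],Rm.round(3))
s=cv2.imread('pics/side3.png');cv2.imwrite('pics/side3c.png',cv2.resize(s[60:240,180:400],None,fx=3.3,fy=3.3,interpolation=cv2.INTER_CUBIC))
E
```

```text
wrist [0.55211466 0.18183537 0.26569527] [array([329. , 402.4]), array([328.2, 296.5]), array([328. , 272.1]), array([327.9, 250.6])]
side [0.55194521 0.18182167 0.26375102] [array([267.2, 114. ]), array([270.2, 146.7]), array([271.4, 160.3]), array([272.9, 176.4])]
top [0.55155856 0.18177116 0.26204859] [array([211. , 237.8]), array([222.8, 241.9]), array([227.3, 243.4]), array([232.3, 245.1])]
[-0.34780515  0.70302275 -2.9201421 ] 0.031773379016985036 [[ 0.    -0.375  0.927]
 [-0.     0.927  0.375]
 [-1.    -0.     0.   ]]
```

View pics/wrist3.png

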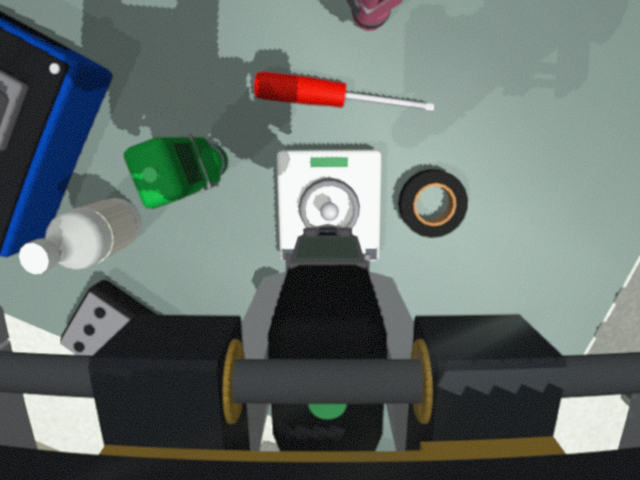

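View pics/side3c.png

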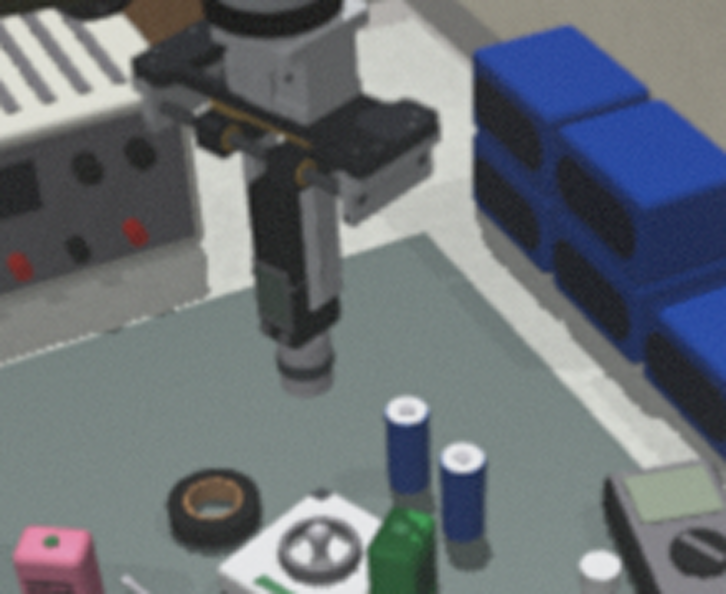

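Clean pull: the rim shows at side (273,176), where the model predicts (272.9,176.4), so there was no slip. Next I move to a pre-pose along the stud axis.

```bash
python3 - <<'E'
from h import *
from station import ctrl
o=ctrl.get_obs(); print(o['ee_pos'])
yaw=np.deg2rad(-7.7); ax=np.array([-np.sin(np.deg2rad(25))*np.cos(yaw),-np.sin(np.deg2rad(25))*np.sin(yaw),np.cos(np.deg2rad(25))])
S=np.array([.562,-.1288,.121]); A=S+ax*.178; print(ax,A)
Rg=tool_along(ax,yd(82.3)); print(Rg.round(3))
print(delta(o,A,Rg)); print(delta(o,A+[0,0,.05],Rg))
E
```

```text
[0.55155856 0.18177116 0.26204859]
[-0.4188076   0.05662501  0.90630779] [ 0.48745225 -0.11872075  0.28232279]
[[ 0.419  0.134  0.898]
 [-0.057  0.991 -0.121]
 [-0.906  0.     0.423]]
([-0.81, -10.18, -6.89], [5.85, -4.88, -1.3])
([-2.81, -10.18, -6.89], [5.85, -4.88, -1.3])
```

>>> {"name": "arm_command", "arguments": {"deltas": [{"translation": [-1.2, 0, 0], "turn": [0, 0, 0]}, {"translation": [-2.4, -0.3, -0.2], "turn": [0.3, -0.2, 0]}, {"translation": [-2.8, -1.2, -0.8], "turn": [0.9, -0.7, -0.2]}, {"translation": [-2.8, -2.2, -1.5], "turn": [1.5, -1.2, -0.3]}, {"translation": [-2.8, -3.3, -2.2], "turn": [2.2, -1.8, -0.5]}, {"translation": [-2.8, -4.4, -3.0], "turn": [2.9, -2.4, -0.65]}, {"translation": [-2.8, -5.5, -3.7], "turn": [3.5, -2.9, -0.8]}, {"translation": [-2.8, -6.6, -4.5], "turn": [4.1, -3.4, -0.9]}, {"translation": [-2.8, -7.7, -5.2], "turn": [4.7, -3.9, -1.05]}, {"translation": [-2.8, -8.8, -6.0], "turn": [5.3, -4.4, -1.2]}, {"translation": [-2.8, -9.6, -6.6], "turn": [5.85, -4.88, -1.3]}, {"translation": [-2.8, -10.18, -6.89], "turn": [5.85, -4.88, -1.3]}]}}

```text
time_s: 6.2
ee_pos: [0.4857, -0.1204, 0.3303]
eef_rot: [0.001, 1.135, -0.138]
force: [0.8, 0.5, -2.6]
grip_width: 0.0317
```

```bash
cat > look.py <<'E'
from h import *
from station import ctrl,optics,models
import sys
def look(tag,S=np.array([.562,-.1288,.121])):
    yaw=np.deg2rad(-7.7); ax=np.array([-np.sin(np.deg2rad(25))*np.cos(yaw),-np.sin(np.deg2rad(25))*np.sin(yaw),np.cos(np.deg2rad(25))])
    for k in ('wrist','side','top'):
        c=optics.get_calibration(k);im=optics.camera(k);o=ctrl.get_obs()
        cv2.imwrite(f'pics/{k}{tag}.png',im[:,:,::-1]); Rm=rot(o['eef_rot']); np.save(f'cal_{k}{tag}.npy',c,allow_pickle=True)
        print(k,'tool -64,mid,45,rim',[proj(c,o['ee_pos']+Rm[:,0]*d)[0].round(1).tolist() for d in(-.064,.012,.0455,.088)],'stud 0,28',[proj(c,S+ax*d)[0].round(1).tolist() for d in(0,.028)])
    print(o['time_s'],o['ee_pos'],o['force'].round(1),o['grip_width']); print(Rm.round(3))
    r=o['ee_pos']+Rm[:,0]*.088-S; print('rim rel stud: out %.4f, lateral'%(r@ax),(Rm.T@(r-ax*(r@ax))).round(4),'axis err',(Rm.T@ax).round(4))
E
python3 - <<'E'
from look import *
for i in range(3): optics.camera('top')
look('4')
s=cv2.imread('pics/side4.png');cv2.imwrite('pics/side4c.png',cv2.resize(s[160:340,260:460],None,fx=3.3,fy=3.3,interpolation=cv2.INTER_CUBIC))
E
```

```text
wrist tool -64,mid,45,rim [[329.9, 402.7], [328.8, 296.5], [328.6, 272.4], [328.4, 250.6]] stud 0,28 [[328.1, 191.1], [328.1, 195.1]]
side tool -64,mid,45,rim [[292.0, 195.6], [314.1, 225.0], [322.9, 236.7], [333.4, 250.5]] stud 0,28 [[352.4, 294.2], [346.8, 287.1]]
top tool -64,mid,45,rim [[460.3, 311.6], [446.0, 282.3], [440.8, 271.5], [434.8, 259.3]] stud 0,28 [[417.9, 239.8], [420.6, 245.7]]
6.5 [ 0.48755316 -0.11798663  0.33127756] [-0.5 -0.3 -1.5] 0.03159047711492271
[[ 0.417  0.133  0.899]
 [-0.056  0.991 -0.12 ]
 [-0.907 -0.     0.421]]
rim rel stud: out 0.1344, lateral [-0.      0.0008  0.0205] axis err [-1.0e+00  4.0e-04 -1.8e-03]
```

View pics/wrist4.png

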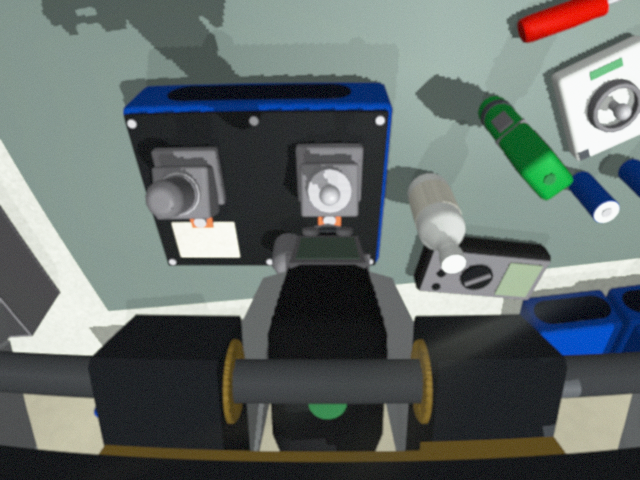

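View pics/side4c.png

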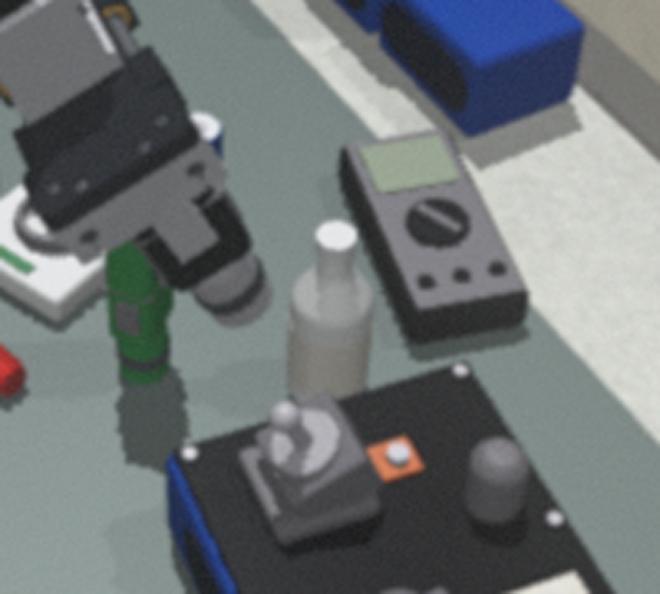

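```bash
python3 - <<'E'
from h import *
a=cv2.imread('pics/wrist3.png')[170:250,280:380];b=cv2.imread('pics/wrist4.png')[140:240,280:380]
cv2.imwrite('pics/w34.png',np.hstack([cv2.resize(x,(400,400),interpolation=cv2.INTER_CUBIC) for x in (a[:80,10:90],b[:80,10:90])]))
E
```

```text
(no output)
```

View pics/w34.png

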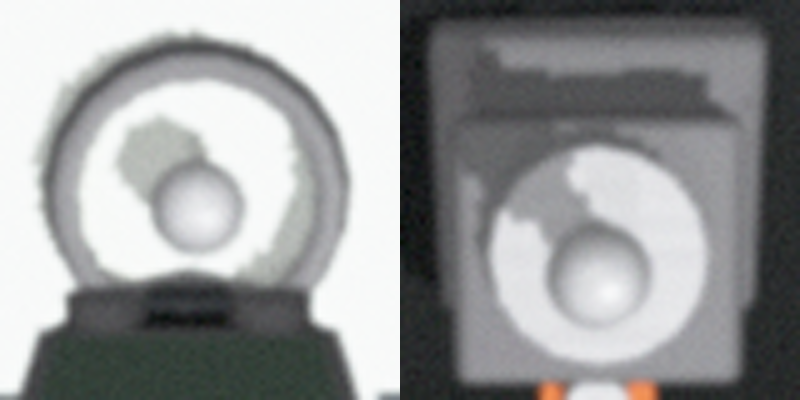

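```bash
cat >> look.py <<'E'
S1=np.array([.5621,-.1283,.121])
yaw=np.deg2rad(-7.7); AX=np.array([-np.sin(np.deg2rad(25))*np.cos(yaw),-np.sin(np.deg2rad(25))*np.sin(yaw),np.cos(np.deg2rad(25))])
RG=tool_along(AX,yd(82.3))
E
python3 - <<'E'
from look import *
o=ctrl.get_obs();print(o['ee_pos'])
for d in (.09,.055): print(delta(o,S1+AX*(d+.088),RG))
E
```

```text
[ 0.48755316 -0.11798663  0.33127756]
([1.78, -0.01, -0.82], [0.01, -0.02, -0.0])
([3.18, -0.01, -0.82], [0.01, -0.02, -0.0])
```

>>> {"name": "arm_command", "arguments": {"deltas": [{"translation": [0.3, 0, -0.4], "turn": [0, 0, 0]}, {"translation": [0.9, 0, -0.8], "turn": [0, 0, 0]}, {"translation": [1.7, 0, -0.82], "turn": [0, 0, 0]}, {"translation": [2.4, 0, -0.82], "turn": [0, 0, 0]}, {"translation": [2.8, 0, -0.82], "turn": [0, 0, 0]}, {"translation": [3.1, 0, -0.82], "turn": [0, 0, 0]}, {"translation": [3.18, 0, -0.82], "turn": [0, 0, 0]}, {"translation": [3.18, 0, -0.82], "turn": [0, 0, 0]}]}}

```text
time_s: 7.17
ee_pos: [0.5025, -0.1204, 0.2511]
eef_rot: [-0.001, 1.135, -0.134]
force: [-0.5, 0.8, -2.2]
grip_width: 0.0319
```

```bash
python3 - <<'E'
from look import *
for i in range(4): optics.camera('top'); print(ctrl.get_obs()['ee_pos'].round(4))
look('5',S1)
s=cv2.imread('pics/side5.png')[200:320,280:420];w=cv2.imread('pics/wrist5.png')[140:280,260:400];t=cv2.imread('pics/top5.png')[200:320,370:510]
f=lambda x:cv2.resize(x,None,fx=4,fy=4,interpolation=cv2.INTER_CUBIC)
cv2.imwrite('pics/side5c.png',f(s));cv2.imwrite('pics/w5c.png',f(w));cv2.imwrite('pics/t5c.png',f(t))
E
```

```text
[ 0.5025 -0.1205  0.2517]
[ 0.5025 -0.1207  0.252 ]
[ 0.5024 -0.1207  0.2521]
[ 0.5024 -0.1207  0.2521]
wrist tool -64,mid,45,rim [[327.0, 401.2], [327.0, 295.6], [327.0, 271.6], [327.0, 250.0]] stud 0,28 [[327.8, 229.0], [327.9, 237.9]]
side tool -64,mid,45,rim [[303.8, 233.0], [323.8, 257.8], [331.8, 267.8], [341.3, 279.6]] stud 0,28 [[352.3, 294.0], [346.7, 286.9]]
top tool -64,mid,45,rim [[442.9, 295.3], [432.2, 271.1], [428.1, 262.0], [423.5, 251.6]] stud 0,28 [[417.7, 239.7], [420.3, 245.6]]
7.5167 [ 0.50231292 -0.12076734  0.25169565] [-0.4 -0.  -2.5] 0.03174030740367508
[[ 0.419  0.134  0.898]
 [-0.057  0.991 -0.121]
 [-0.906 -0.001  0.423]]
rim rel stud: out 0.0559, lateral [ 0.     -0.0006  0.0006] axis err [-1.e+00 -4.e-04  2.e-04]
```

View pics/side5c.png

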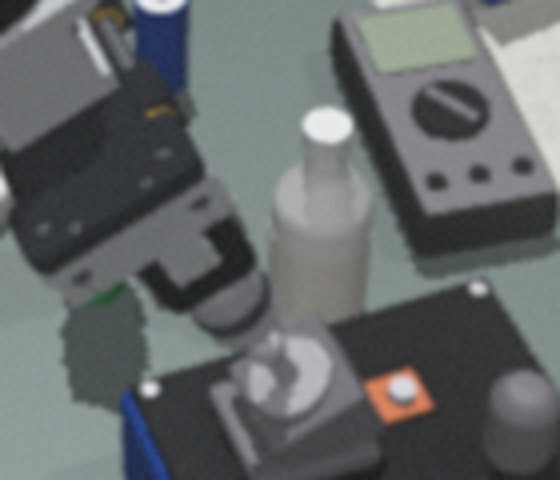

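View pics/w5c.png

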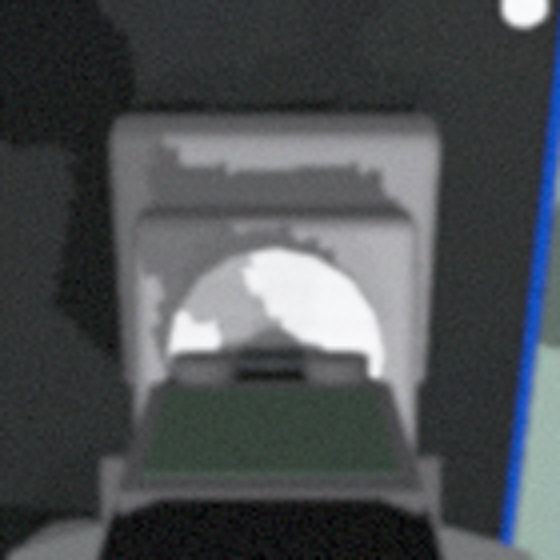

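View pics/t5c.png

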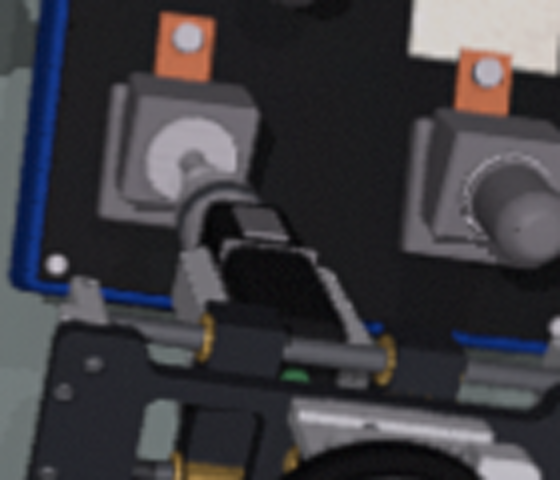

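>>> {"name": "arm_command", "arguments": {"deltas": [{"translation": [0, 0.03, -0.02], "turn": [0, 0, 0]}, {"translation": [0.2, 0.03, -0.02], "turn": [0, 0, 0]}, {"translation": [0.4, 0.03, -0.02], "turn": [0, 0, 0]}, {"translation": [0.6, 0.03, -0.02], "turn": [0, 0, 0]}, {"translation": [0.8, 0.03, -0.02], "turn": [0, 0, 0]}, {"translation": [1.0, 0.03, -0.02], "turn": [0, 0, 0]}, {"translation": [1.1, 0.03, -0.02], "turn": [0, 0, 0]}, {"translation": [1.1, 0.03, -0.02], "turn": [0, 0, 0]}, {"translation": [1.1, 0.03, -0.02], "turn": [0, 0, 0]}], "force": 60}}

```text
time_s: 8.27
ee_pos: [0.5135, -0.1215, 0.226]
eef_rot: [-0.001, 1.135, -0.135]
force: [-0.4, 0.8, -2.5]
grip_width: 0.0315
```

```bash
python3 - <<'E'
from look import *
look('6',S1)
s=cv2.imread('pics/side6.png')[220:320,290:410];w=cv2.imread('pics/wrist6.png')[180:280,270:390];t=cv2.imread('pics/top6.png')[210:310,380:500]
f=lambda x:cv2.resize(x,None,fx=3.3,fy=3.3,interpolation=cv2.INTER_CUBIC)
cv2.imwrite('pics/m6.png',np.hstack([f(s),f(t)]))
E
```

```text
wrist tool -64,mid,45,rim [[327.0, 402.2], [327.0, 296.1], [327.0, 272.1], [327.0, 250.4]] stud 0,28 [[326.7, 239.6], [326.6, 250.5]]
side tool -64,mid,45,rim [[310.9, 242.4], [329.9, 266.0], [337.5, 275.5], [346.6, 286.8]] stud 0,28 [[352.3, 294.0], [346.7, 286.9]]
top tool -64,mid,45,rim [[438.0, 286.1], [428.2, 263.8], [424.5, 255.4], [420.1, 245.6]] stud 0,28 [[417.7, 239.7], [420.3, 245.6]]
8.4167 [ 0.51348057 -0.12147215  0.22629307] [ 0.7 -0.1 -3.7] 0.03162881511703666
[[ 0.419  0.134  0.898]
 [-0.057  0.991 -0.121]
 [-0.906 -0.     0.422]]
rim rel stud: out 0.0282, lateral [-0.      0.0002 -0.    ] axis err [-1.e+00 -3.e-04 -2.e-04]
```

View pics/m6.png

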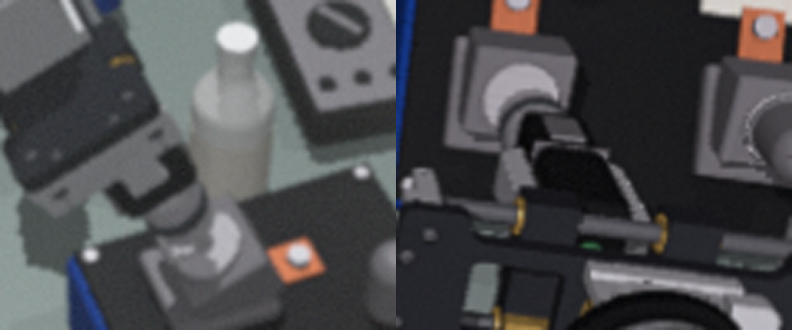

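The mouth is over the ball with no side force. Pushing through the snap next.

>>> {"name": "arm_command", "arguments": {"deltas": [{"translation": [0.12, 0, 0], "turn": [0, 0, 0]}, {"translation": [0.24, 0, 0], "turn": [0, 0, 0]}, {"translation": [0.36, 0, 0], "turn": [0, 0, 0]}, {"translation": [0.46, 0, 0], "turn": [0, 0, 0]}]}}

```text
time_s: 8.75
ee_pos: [0.5183, -0.1222, 0.2158]
eef_rot: [-0.001, 1.135, -0.135]
force: [-0.6, -0.7, -4.1]
grip_width: 0.0318
```

>>> {"name": "arm_command", "arguments": {"deltas": [{"translation": [0.06, 0, 0], "turn": [0, 0, 0]}, {"translation": [0.12, 0, 0], "turn": [0, 0, 0]}]}}

```text
time_s: 8.92
ee_pos: [0.5195, -0.1223, 0.2121]
eef_rot: [-0.001, 1.136, -0.135]
force: [3.8, -1.0, -8.7]
grip_width: 0.032
```

>>> {"name": "arm_command", "arguments": {"deltas": [{"translation": [0.06, 0, 0], "turn": [0, 0, 0]}, {"translation": [0.12, 0, 0], "turn": [0, 0, 0]}]}}

```text
time_s: 9.08
ee_pos: [0.5209, -0.1225, 0.21]
eef_rot: [-0.001, 1.135, -0.135]
force: [-0.6, 0.4, -2.4]
grip_width: 0.0319
```

>>> {"name": "arm_command", "arguments": {"deltas": [{"translation": [0.06, 0, 0], "turn": [0, 0, 0]}, {"translation": [0.12, 0, 0], "turn": [0, 0, 0]}]}}

```text
time_s: 9.25
ee_pos: [0.5223, -0.1227, 0.208]
eef_rot: [-0.001, 1.134, -0.135]
force: [-3.5, 0.8, 3.0]
grip_width: 0.0321
```

```bash
cat > st.py <<'E'
from look import *
if __name__=='__main__':
    F=[];P=[]
    for i in range(3): optics.camera('top');o=ctrl.get_obs();F.append(o['force']);P.append(o['ee_pos'])
    f=np.mean(F,0)+[0,0,2.7];p=P[-1];Rm=rot(o['eef_rot']);r=p+Rm[:,0]*.088-S1
    print(o['time_s'],'out %.4f'%(r@AX),'F tool (weight removed)',(Rm.T@f).round(1),'lat',(Rm.T@(r-AX*(r@AX))).round(4),o['moment'].round(2),o['grip_width'])
E
python3 st.py
```

```text
9.4 out 0.0078 F tool (weight removed) [-5.5 -0.1  0.3] lat [0.     0.0002 0.0003] [0.06 0.39 0.01] 0.03166895805858242
```

Snapped: force dropped, then the spring began pushing back. It reads 5.5 N with the rim 7.8 mm out, which fits the 4→10 N spring. Pushing home.

>>> {"name": "arm_command", "arguments": {"deltas": [{"translation": [0.07, 0, 0], "turn": [0, 0, 0]}, {"translation": [0.14, 0, 0], "turn": [0, 0, 0]}, {"translation": [0.2, 0, 0], "turn": [0, 0, 0]}, {"translation": [0.26, 0, 0], "turn": [0, 0, 0]}, {"translation": [0.26, 0, 0], "turn": [0, 0, 0]}]}}

```text
time_s: 9.82
ee_pos: [0.525, -0.1231, 0.2017]
eef_rot: [-0.001, 1.134, -0.135]
force: [-3.5, 0.9, 6.5]
grip_width: 0.0319
```

```bash
python3 st.py
```

```text
9.9667 out 0.0011 F tool (weight removed) [-9.8 -0.3  0.5] lat [-0.      0.0002  0.0001] [0.13 0.47 0.  ] 0.03158094844343852
```

>>> {"name": "arm_command", "arguments": {"deltas": [{"translation": [0.03, 0, 0], "turn": [0, 0, 0]}, {"translation": [0.05, 0, 0], "turn": [0, 0, 0]}, {"translation": [0.05, 0, 0], "turn": [0, 0, 0]}]}}

```text
time_s: 10.22
ee_pos: [0.5254, -0.1232, 0.2012]
eef_rot: [-0.001, 1.134, -0.135]
force: [-8.0, 1.5, 11.2]
grip_width: 0.032
```

```bash
python3 st.py
```

```text
10.3667 out 0.0003 F tool (weight removed) [-16.9   0.7  -2.4] lat [0.     0.0002 0.0003] [ 0.19  0.97 -0.04] 0.031970274656842906
```

>>> {"name": "arm_command", "arguments": {"deltas": [{"translation": [0.02, 0, 0], "turn": [0, 0, 0]}, {"translation": [0.03, 0, 0], "turn": [0, 0, 0]}, {"translation": [0.03, 0, 0], "turn": [0, 0, 0]}]}}

```text
time_s: 10.62
ee_pos: [0.5256, -0.1232, 0.2011]
eef_rot: [-0.002, 1.134, -0.135]
force: [-17.5, 1.5, 20.9]
grip_width: 0.0318
```

```bash
python3 st.py; python3 st.py; python3 - <<'E'
from look import *
look('7',S1)
f=lambda x:cv2.resize(x,None,fx=5,fy=5,interpolation=cv2.INTER_CUBIC)
s=cv2.imread('pics/side7.png')[230:320,310:390];t=cv2.imread('pics/top7.png')[200:290,380:460]
cv2.imwrite('pics/m7.png',np.hstack([f(s),f(t)]))
w=cv2.imread('pics/wrist7.png')[150:290,250:410];cv2.imwrite('pics/w7.png',f(w)[:600])
E
```

```text
10.7667 out 0.0002 F tool (weight removed) [-28.5   0.2  -5.9] lat [0.     0.0001 0.0004] [0.39 1.91 0.07] 0.03171453687651526
10.9167 out 0.0002 F tool (weight removed) [-28.8   0.1  -6. ] lat [0.     0.0002 0.0004] [0.36 1.88 0.09] 0.03146245392509016
wrist tool -64,mid,45,rim [[327.1, 401.6], [327.0, 295.8], [327.0, 271.8], [327.0, 250.1]] stud 0,28 [[326.8, 249.4], [326.7, 262.7]]
side tool -64,mid,45,rim [[318.4, 251.3], [336.5, 273.9], [343.8, 282.9], [352.5, 293.7]] stud 0,28 [[352.3, 294.0], [346.7, 286.9]]
top tool -64,mid,45,rim [[434.2, 277.1], [425.1, 256.5], [421.6, 248.6], [417.6, 239.5]] stud 0,28 [[417.7, 239.7], [420.3, 245.6]]
11.0667 [ 0.5255336  -0.12314923  0.20109099] [-17.5   3.1  20.6] 0.031691247898575206
[[ 0.419  0.133  0.898]
 [-0.057  0.991 -0.121]
 [-0.906 -0.001  0.423]]
rim rel stud: out 0.0002, lateral [0.     0.0002 0.0004] axis err [-1.e+00 -5.e-04  4.e-04]
```

View pics/m7.png

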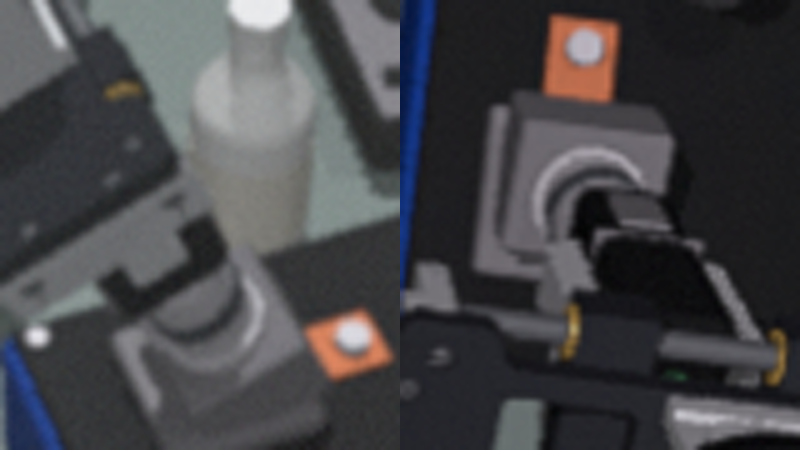

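View pics/w7.png

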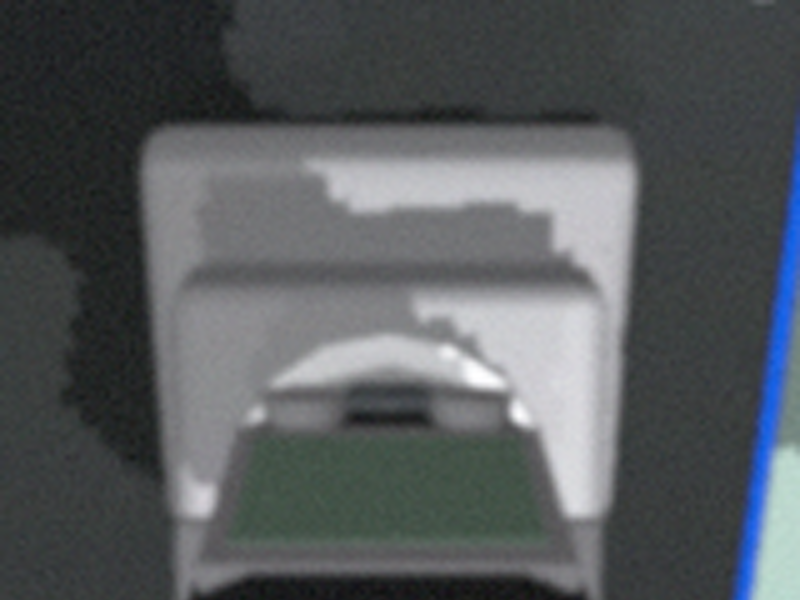

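View pics/top7.png

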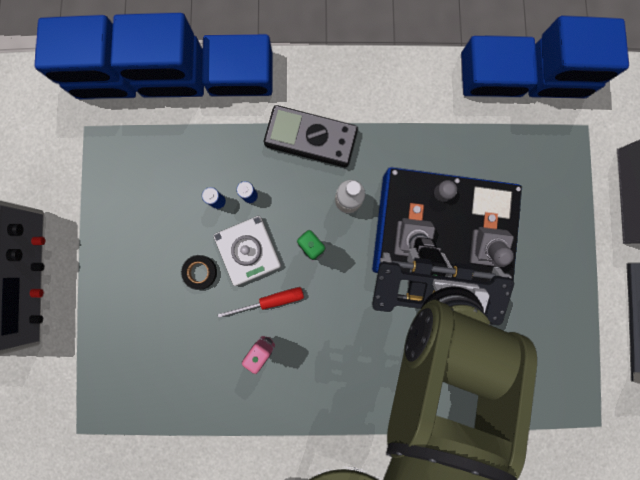

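The pose stopped moving (0.2 mm) while axial force rose from 9.8 to 28.8 N, so the rim is hard against the shoulder. Force is steady and the bystanders are unmoved in the top view. Handing in while holding.

```bash
python3 -c "
from station import ctrl
print(ctrl.hand_in()); o=ctrl.get_obs(); print(o['time_s'],o['force'],o['grip_width'])"
```

```text
the job is handed in; nothing more can be done
None
the job is handed in; nothing more can be done
```

I pulled the black tester straight out of its charging stand and pressed it onto the bare ball stud on the pack's +y terminal block. It snapped over the ball, and I pushed it fully home. I handed the job in at about 11 s with the arm still holding it there, gripping at 60 N and pressing with about 29 N along the stud.

What the last checks showed:
- **Snap:** the force dipped as the tester passed over the ball. The spring then pushed back with 5.5 N at about 7.8 mm out, rising to 9.8 N near home.
- **Fully home:** the tester stopped moving while the force rose to 28.8 N and held steady, so the rim is against the shoulder. My estimate puts the rim 0.2 mm from the shoulder and 0.4 mm off its axis, with no measurable tilt. I could not read the pin directly.
- **Surroundings:** in the last top view the green and pink look-alikes and the other bystanders were still where they started.

Two small things were not perfect. A side force of about 6 N remained at the end, and before the final correction the cameras disagreed by 1–2 mm on where the stud was.

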